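Find the wobbly lid handle and set its lid aside for repair

ROBOT

A 6-joint arm with a two-finger parallel gripper is mounted at the origin on the work surface. World frame = base frame: x ahead of the robot, y to its left, z up, the work surface at z = 0. Lengths are in m, angles in degrees, forces in N, time in s.
With the tool pointing down it reaches from about 0.3 to 0.875 m from the base axis. Payload 4.2 kg.
Tool frame: the origin (TCP) lies at the very end of the fingers, on their centre line; the grasp point (between the pads) lies 19 mm behind it (r.hold_point_z is the distance from the TCP to the grasp point, in m); z points along the fingers, y is the line along which they close (so a half turn about z gives the same grasp; the last joint's range is limited). The gripper opens to 85 mm and grips with 20 to 120 N. Pads are 22 mm wide; open, the fingers measure 114 mm over their backs; the gripper's body (76 mm by 85 mm) begins 54 mm behind the grasp point. The pads swing forward as they close: fully open they stand 13 mm farther back than shut.
Start: joints at [70.015, 18.312, 89.639, -0, 72.044, -1.146], TCP at [0.186, 0.544, 0.231] pointing down, gripper open.
Joint ranges: [-177.97, 177.97], [-48.28, 115.42], [12.27, 149.76], [-77.06, 257.06], [2.81, 150.46], [-146.56, 146.56]. Speed limits (degrees/s): [147.25, 147.25, 180, 180, 180, 180].

INTERFACE

Orientations are given as a 3x3 rotation matrix whose columns are the frame's x, y, z axes.
In Python, from cell import r, vision gives the robot as it stands.
- The arm moves only by the shell command python3 -m inch 'ROWS' [FORCE]. ROWS is a JSON object of lists of equal length, an entry for each row: "linear": the shift along the tool's x, y, z in mm, a list of three; "rotation": the turn, a rotation vector about the tool's x, y, z in degrees, a list of three; "grip": the closure in counts, from 0 (fully open) to 255 (shut). In form: {"linear": [[dx, dy, dz], ...], "rotation": [[ax, ay, az], ...], "grip": [grip, ...]}. A call has 1 to 12 rows; each row is the pose to reach, as a shift and turn from the pose commanded when the call began, along the tool's axes at that moment; what a row does not reach only later rows make up. A row lasts 1/12 s, in which the tool goes at most 41.7 mm and 7.16 degrees, less where a joint would pass 70% of its speed; a pose out of reach is approached as far as the arm can. A call with a gripper value outside its range is refused whole. The fingers move at their own pace and stop on an object; FORCE is the grip in N (left out, the last holds). Time passes only in rows, so rows that repeat a pose let the fingers close. It gives the time, the measured TCP pose, the force, the opening and the grip force at its end, in the units of the state.
- r.observe(): the state, without advancing time (a new reading comes with each control period).
- vision.capture(name): name is "scene" or "side" or "wrist"; returns (picture, depth): 384x512x3 uint8, red, green, blue; 384x512 float32, m along the optical axis (not along the pixel's ray), 0 where there is no reading.
- vision.camera_model(name): a dict with "fx", "fy", "cx", "cy" (pixels), "R" (3x3) and "t" (3): a world point X has camera coordinates R X + t. Camera axes: x right, y down, z forward; pixel columns grow to the right and rows downward; lengths in m; the calibration is good to about 2 mm. A picture is of the moment at which its call begins: read the wrist's pose just before it. camera_model takes no time and is no camera call; for the wrist camera it gives the pose at the moment of the call.
- r.sign_off(): hands the job in; it is judged then, once.
The state is a dict: "clock": time; "q": joint angles; "qd": joint speeds; "tau": joint torques, N m; "position": TCP position; "tcp_rot": TCP orientation; "wrist_force": force on the tool from outside, world axes, zero at the start; "wrist_torque": the same for the moment, N m; "gripper_width": finger opening in m; "grip_force": force on a finger pad.
Only numpy, scipy, OpenCV 4.12 (cv2) and the standard library are available. Lean on these libraries where they do the work, as an engineer would, in place of code of your own. Each camera call takes 0.05 s, during which the arm holds its last target. There are 200 camera calls.

TASK

One of the three box lids has a handle that has worked loose, though it looks just like the others. Hold each handle in turn and gently wiggle it across its bar, a good two times to and fro and far enough to feel the stops, until you find the one that shifts on its lid; go by feel and never force a lid against its box. Then lift that lid off, set it down gently, right side up and flat in the middle of the repair tray, and let it go. Leave the other two lids in place on their boxes and everything else undisturbed.

Things in the scene. Friction and masses are not known exactly. Their poses are not given: they have to be found in the camera images.
- box_1_handle (a point): Centre of the bar handle of the lid on box 1, with lid and handle centred. The point is fixed to the box, not the lid: 120 mm above the table, over the box's centre; z up, x along the bar, y across it. Bar: round dark wood, 20 mm thick, 60 mm long, its axis 30 mm above the lid's upper face, on a brass neck 12 mm thick with a 28 mm foot.
- box_2_handle (a point): Centre of the bar handle of the lid on box 2, with lid and handle centred. The point is fixed to the box, not the lid: 120 mm above the table, over the box's centre; z up, x along the bar, y across it. A tight handle is rigid with its lid: pushed sideways it gives the lid's 1 to 2 mm and then pushes back hard.
- box_3_handle (a point): Centre of the bar handle of the lid on box 3, with lid and handle centred. The point is fixed to the box, not the lid: 120 mm above the table, over the box's centre; z up, x along the bar, y across it. The loose handle shifts bodily along y, upright all the while, 5 mm each way to its stops; 0.6 N moves it.
- box_1: Wooden box, origin at the centre of its underside; 100 mm along x, 130 mm along y, 80 mm high, open top, 6 mm walls, fast to the table. Its lid is a marble slab 100 x 130 x 10 mm on the rim, with a wooden plug 85 x 115 x 8 mm below it that fits the mouth with 1.5 mm clearance each side. Lid with handle: 0.36 to 0.57 kg.
- box_2: Same box and lid as box_1. The three lids and handles look alike and start centred; which box has the loose handle changes from run to run. Pushed sideways at the bar with more than about 7 N, a lid begins to tip on its box; 30 N between a lid and its box chips the marble.
- box_3: Same box and lid as box_1. The bar's axis is 48 mm above the underside of the lid's plug. The loose handle stays where it is left, 5 mm to one side or anywhere between, and carries its lid as firmly as a tight one.
- tray_in (a point): Centre of the inner floor, 8 mm above the table, of the repair tray: low plywood, fast to the table, 160 mm along x, 190 mm along y outside, walls 8 mm thick and 28 mm high. z up. The lid fits in flat, long side along the tray's y, and rests there on its plug. A screwdriver lies beyond the tray.
- oil: bystander: amber bottle, 44 mm thick, 120 mm tall; origin at the centre of its underside
- candle_cup: bystander: white cup, 56 mm wide, 60 mm tall; origin at the centre of its underside
- stone: bystander: dark massage stone, 60 mm wide, 24 mm tall; origin at the centre of its underside
- driver: bystander: screwdriver lying on the table, 150 mm long along its x; origin on its underside
Mind the look-alikes: they are no part of the job. Of the things like the part that bears tray_in, leave any that is purple; of the rest the larger one is meant.

How it is judged (in metres and radians):
On the way, in this order (a step that is already met when the one before it is completed fails the run):
1. the loose handle is pushed up to its stop to one side, its lid still sitting on its box (((horizontal distance between lid_b_center and box_1_handle below 0.02 m and z of lid_b_center in the frame of box_1 below 0.088 m) or (horizontal distance between lid_b_center and box_2_handle below 0.02 m and z of lid_b_center in the frame of box_2 below 0.088 m) or (horizontal distance between lid_b_center and box_3_handle below 0.02 m and z of lid_b_center in the frame of box_3 below 0.088 m)) and value of joint pull_b above 0.0035 m), for 0.05 s.
2. it is then pushed up to its stop to the other side, its lid still sitting on its box (((horizontal distance between lid_b_center and box_1_handle below 0.02 m and z of lid_b_center in the frame of box_1 below 0.088 m) or (horizontal distance between lid_b_center and box_2_handle below 0.02 m and z of lid_b_center in the frame of box_2 below 0.088 m) or (horizontal distance between lid_b_center and box_3_handle below 0.02 m and z of lid_b_center in the frame of box_3 below 0.088 m)) and value of joint pull_b below -0.0035 m), for 0.05 s.
At the end, for the whole second after the job is handed in: The lid with the loose handle rests flat (within 0.08 rad) and right side up on the floor of the tray, its centre within 45 mm of the tray's centre, at rest; the other two lids are still on their boxes, within 12 mm of where they were (horizontal distance between lid_b_center and tray_in below 0.045 m and z of lid_b_center in the frame of tray_in between 0.004 and 0.013 m and angle between lid_b's own z axis and vertical below 0.08 rad and linear speed of lid_b below 0.02 m/s and distance of each of lid_a_center, lid_c_center from where it was at the start of the episode below 0.012 m); the robot touches nothing.
It fails at once if a lid with a tight handle is lifted or shifted by more than 12 mm (distance of any of lid_a_center, lid_c_center from where it was at the start of the episode above 0.012 m).
It fails at once if a lid is forced against a box with more than 30 N (contact force between any of lid_a, lid_b, lid_c and box_1 above 30 N or contact force between any of lid_a, lid_b, lid_c and box_2 above 30 N or contact force between any of lid_a, lid_b, lid_c and box_3 above 30 N).
It fails at once if the marble lid is set down on the tray with more than 40 N (dropped or pressed) (contact force between lid_b and tray above 40 N).
It fails at once if a bystander is pushed more than 30 mm (distance of any of oil, candle_cup, stone, driver, brass_bowl, cream, stone_big from where it was at the start of the episode above 0.03 m).
It also fails if it takes over 72 s, if anything falls off the work surface, if the arm or the gripper's body presses on something with over 40 N, if the wrist force passes 120 N, or if a joint passes its speed limit or range.

## Working session

There is one attempt and no reset: what is moved stays moved. The work goes in short steps, Python scripts to look and compute and a shell command to move; the robot and the scene stay as the last step left them, time stands still between calls to the robot, and variables do not carry over. Pictures are saved under pics/ and viewed, at most 10 in all, crops included, and the job is handed in when it is done.

```bash
ls; mkdir -p pics
cat > h.py <<'E'
import numpy as np, cv2
from cell import r, vision
def cap(n,f):
    m=vision.camera_model(n); p,d=vision.capture(n); cv2.imwrite('pics/'+f+'.png',p[:,:,::-1]); np.savez('pics/'+f+'.npz',p=p,d=d,**m); return p,d,m
def load(f): return np.load('pics/'+f+'.npz')
def world(m,d,u,v,z=None):
    R,t=np.array(m['R']),np.array(m['t']); ray=np.array([(u-m['cx'])/m['fx'],(v-m['cy'])/m['fy'],1])
    c=-R.T@t; w=R.T@ray
    return c+w*(d[int(v),int(u)] if z is None else (z-c[2])/w[2])
def cloud(m,d):
    v,u=np.mgrid[:d.shape[0],:d.shape[1]]
    P=np.stack([(u-m['cx'])/m['fx']*d,(v-m['cy'])/m['fy']*d,d],-1)-np.array(m['t'])
    return P@np.array(m['R'])
E
python3 - <<'E'
from h import *
for n in('scene','side'): 
    p,d,m=cap(n,n+'0'); print(n,-np.array(m['R']).T@m['t'])
a=[cv2.imread(f'pics/{n}0.png') for n in('scene','side')]
cv2.imwrite('pics/s0b.png',cv2.resize(a[0],(800,600)))
print(r.observe()['tcp_rot'])
E
```

```text
pics
scene [ 1.28694878 -0.16537587  0.9094469 ]
side [-0.10914152 -0.86164903  0.76708235]
[[-9.46415260e-01  3.22951792e-01 -5.44329854e-04]
 [ 3.22952248e-01  9.46414125e-01 -1.46619264e-03]
 [ 4.16519237e-05 -1.56341963e-03 -9.99998777e-01]]
```

View pics/s0b.png

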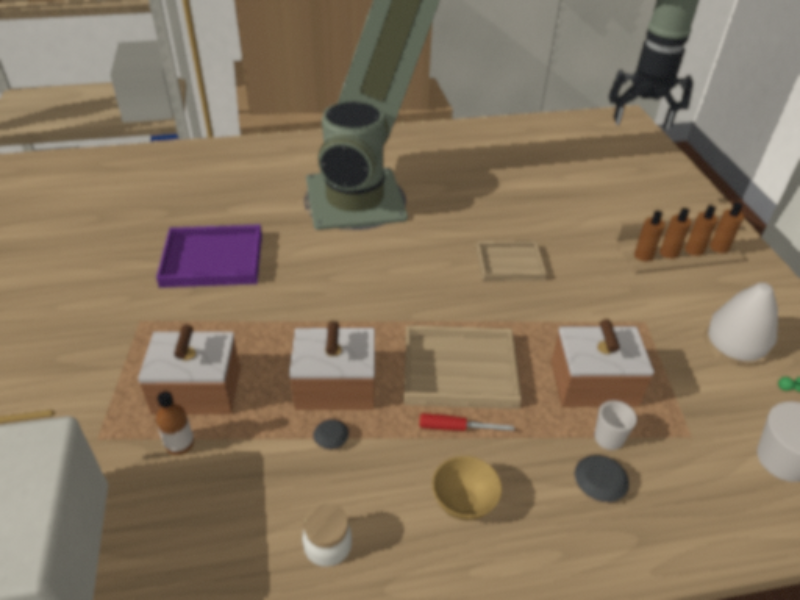

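View pics/side0.png

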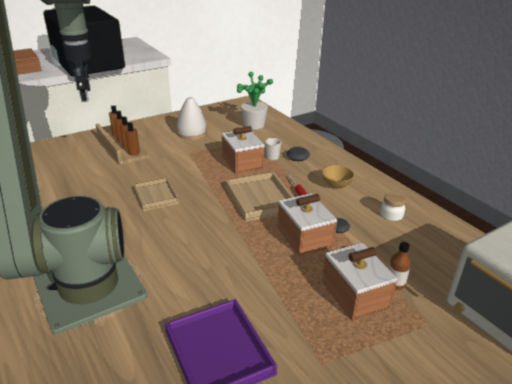

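Candidate trays (800x600 scene picture): purple (211,255), small plywood (513,260), large plywood (463,367). I choose the large plywood tray. The three lidded boxes are at (190,360), (333,350) and (603,350), with their bars pointing roughly along world x. Next I'll measure them.

Run:
```python
from h import *
for n in('scene','side'):
    f=load(n+'0'); P=cloud(f,f['d']); ok=(f['d']>0)&(P[...,0]>.25)&(P[...,0]<.9)&(abs(P[...,1])<.6)
    for lab,lo,hi,mn in(('lid',.084,.097,100),('bar',.112,.14,15),('tray',.02,.034,60)):
        k=(ok&(P[...,2]>lo)&(P[...,2]<hi)).astype(np.uint8)
        N,L,S,C=cv2.connectedComponentsWithStats(k)
        for i in range(1,N):
            if S[i,4]>=mn:
                q=P[L==i]; (c,s,a)=cv2.minAreaRect((q[:,:2]*1000).astype(np.float32))
                print(n,lab,np.round(C[i]),S[i,4],'c',np.round(c),'s',np.round(s),'a',round(a,1),'z',q[:,2].max().round(3))
p=load('scene0')['p'][:,:,::-1]
cv2.imwrite('pics/c1.png',cv2.resize(p[195:300,80:440],(800,233),interpolation=cv2.INTER_CUBIC))
```

```text
scene lid [473. 201.] 100 c [564. 590.] s [66. 18.] a 1.4 z 0.097
scene lid [213. 227.] 1459 c [ 540. -109.] s [131. 104.] a 81.5 z 0.096
scene lid [387. 225.] 1386 c [608. 325.] s [131. 102.] a 79.3 z 0.096
scene lid [120. 229.] 1513 c [ 507. -337.] s [131. 103.] a 80.5 z 0.097
scene lid [ 51. 338.] 225 c [ 775. -459.] s [  3. 202.] a 89.5 z 0.097
scene bar [421. 137.] 28 c [314. 555.] s [15. 16.] a 19.6 z 0.125
scene bar [478. 192.] 42 c [562. 594.] s [11. 35.] a 88.6 z 0.128
scene bar [212. 216.] 172 c [ 538. -109.] s [20. 64.] a 80.5 z 0.132
scene bar [390. 215.] 178 c [607. 325.] s [19. 64.] a 81.3 z 0.132
scene bar [117. 219.] 186 c [ 508. -337.] s [19. 61.] a 79.4 z 0.132
scene bar [105. 255.] 71 c [ 613. -360.] s [22. 21.] a 14.3 z 0.122
scene bar [ 45. 334.] 589 c [ 780. -460.] s [  5. 231.] a 89.8 z 0.14
scene tray [295. 234.] 764 c [539. 107.] s [190. 166.] a 77.2 z 0.033
scene tray [464. 220.] 91 c [572. 577.] s [83. 26.] a 13.0 z 0.034
scene tray [379. 250.] 216 c [633. 297.] s [162.  81.] a 43.0 z 0.034
scene tray [135. 254.] 161 c [ 536. -296.] s [ 66. 132.] a 39.3 z 0
[... 1757 characters left out ...]
a 0.3 z 0.032
side tray [243. 162.] 145 c [574. 303.] s [ 79. 157.] a 29.6 z 0.034
side tray [338. 172.] 139 c [805.  66.] s [40. 84.] a 43.1 z 0.034
side tray [257. 192.] 456 c [537. 105.] s [196. 162.] a 77.4 z 0.032
side tray [336. 183.] 75 c [762.  26.] s [32. 80.] a 44.9 z 0.034
side tray [301. 189.] 62 c [650.  53.] s [62. 18.] a 72.0 z 0.028
side tray [392. 210.] 125 c [ 805. -164.] s [46. 65.] a 39.6 z 0.034
side tray [305. 239.] 247 c [ 503. -129.] s [ 79. 161.] a 28.2 z 0.034
side tray [342. 222.] 91 c [ 644. -135.] s [41. 30.] a 49.5 z 0.026
side tray [355. 299.] 343 c [ 471. -357.] s [ 81. 163.] a 27.3 z 0.034
side tray [475. 314.] 360 c [ 655. -531.] s [136.  19.] a 89.6 z 0.034
```

View pics/c1.png

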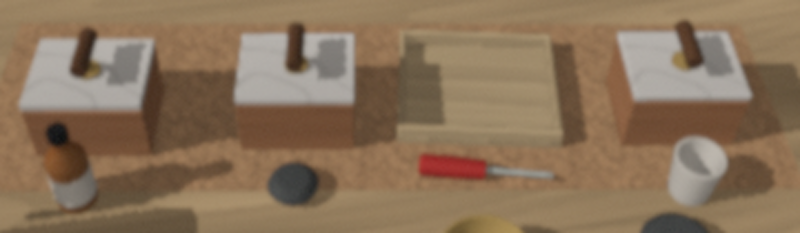

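The picture confirms three lidded boxes and a large open plywood tray between the middle and right boxes. The lids' x axes lie at about -9.7°, at A (507,-338), B (539,-110) and C (607,323); the tray is at (538,106). I'll start with C, the nearest.

```bash
python3 -m inch '{"linear":[[-15,-2,2],[-45,-7,5],[-85,-13,8],[-125,-19,11],[-165,-26,14],[-205,-32,17],[-245,-38,20],[-285,-44,22],[-325,-51,24],[-365,-57,26],[-405,-63,28],[-435,-68,30]],"rotation":[[0,0,0],[0,0,-1],[0,0,-2],[0,0,-3],[0,0,-4],[0,0,-5],[0,0,-6],[0,0,-7],[0,0,-8],[0,0,-9],[0,0,-9],[0,0,-9]],"grip":[0,0,0,0,0,0,0,0,0,0,0,0]}' 20
python3 -m inch '{"linear":[[-25,6,0],[-33,7,0],[-34,0,0],[-34,0,0],[-34,0,0]],"rotation":[[0,0,0],[0,0,0],[0,0,0],[0,0,0],[0,0,0]],"grip":[80,80,80,80,80]}'
python3 - <<'E'
from h import *
s=r.observe(); print(s['clock'],s['position'],s['tcp_rot'],s['gripper_width'],s['wrist_force'])
p,d,m=cap('wrist','w1'); P=cloud(m,d)
for lab,lo,hi in(('lid',.084,.097),('bar',.112,.135)):
    k=((d>0)&(P[...,2]>lo)&(P[...,2]<hi)).astype(np.uint8);N,L,S,C=cv2.connectedComponentsWithStats(k)
    for i in range(1,N):
        if S[i,4]>200:
            c,sz,a=cv2.minAreaRect((P[L==i][:,:2]*1e3).astype(np.float32)); print(lab,C[i],S[i,4],c,sz,a)
E
```

```text
clock: 1.1
position: [0.578, 0.3373, 0.2005]
tcp_rot: [[-0.985, 0.172, 0.0], [0.172, 0.985, -0.001], [-0.0, -0.001, -1.0]]
wrist_force: [0.1, 1.1, 0.0]
gripper_width: 0.0855
grip_force: 0.0
clock: 1.52
position: [0.6074, 0.3336, 0.2013]
tcp_rot: [[-0.985, 0.17, -0.001], [0.17, 0.985, -0.0], [0.001, -0.001, -1.0]]
wrist_force: [-0.2, -0.6, 0.3]
gripper_width: 0.0587
grip_force: 0.0
1.5167 [0.60739654 0.33357577 0.20131809] [[-9.85387098e-01  1.70324075e-01 -1.40589831e-03]
 [ 1.70324626e-01  9.85387966e-01 -2.81216496e-04]
 [ 1.33745734e-03 -5.16566211e-04 -9.99998972e-01]] 0.05868796189822603 [-0.20037256 -0.55369766  0.34720027]
lid [244.24308577 184.26328465] 12872 (605.2279052734375, 324.5509033203125) (130.3714141845703, 99.9486312866211) 80.51251983642578
bar [242.33183857 200.14125561] 1784 (605.1797485351562, 324.11737060546875) (19.46662712097168, 60.08745574951172) 80.20108795166016
bar [504.825      343.86666667] 240 (787.4719848632812, 547.6218872070312) (10.635236740112305, 18.27850341796875) 24.49207305908203
```

View pics/w1.png

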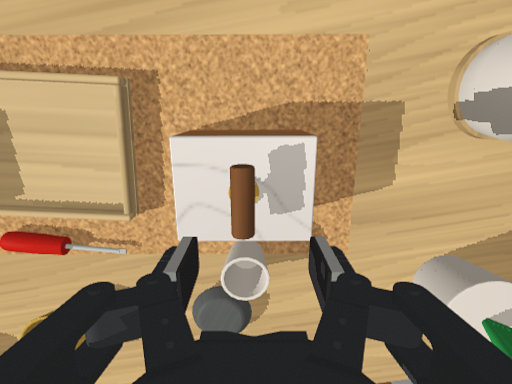

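The wrist view shows C's bar at pixel (242,200) on the lid, centred at (244,184). In world axes the handle centre is about (605.5,324), with yaw at 80.3° as planned. Now I'll descend around the bar and close most of the way.

```bash
python3 -m inch '{"linear":[[0,-4,10],[0,-10,30],[0,-10,55],[0,-10,75],[0,-10,90],[0,-10,98],[0,-10,100],[0,-10,100],[0,-10,100],[0,-10,100],[0,-10,100],[0,-10,100]],"rotation":[[0,0,0],[0,0,0],[0,0,0],[0,0,0],[0,0,0],[0,0,0],[0,0,0],[0,0,0],[0,0,0],[0,0,0],[0,0,0],[0,0,0]],"grip":[80,80,80,80,80,80,80,130,160,175,180,180]}' 20
python3 - <<'E'
from h import *
p,d,m=cap('wrist','w2'); s=r.observe(); print(s['wrist_force'],s['gripper_width'])
cv2.imwrite('pics/w2c.png',cv2.resize(p[150:384,130:380,::-1],(640,600)))
E
```

```text
clock: 2.57
position: [0.6076, 0.3239, 0.1022]
tcp_rot: [[-0.985, 0.171, 0.001], [0.171, 0.985, 0.001], [-0.001, 0.001, -1.0]]
wrist_force: [-0.7, -0.4, -0.7]
gripper_width: 0.0253
grip_force: 0.0
[ 0.09072735  0.42379989 -0.55594426] 0.025157997198302
```

View pics/w2c.png

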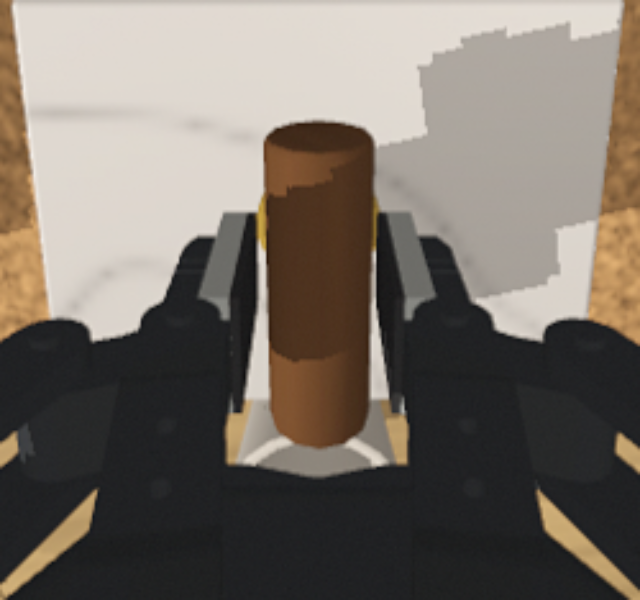

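The bar sits between the pads, centred to about 1 mm, and the pads are around the neck position. Closing at 20 N.

```bash
python3 -m inch '{"linear":[[0,0,0],[0,0,0],[0,0,0],[0,0,0],[0,0,0],[0,0,0]],"rotation":[[0,0,0],[0,0,0],[0,0,0],[0,0,0],[0,0,0],[0,0,0]],"grip":[190,194,198,204,210,215]}' 20
```

```text
clock: 3.12
position: [0.6074, 0.3239, 0.1016]
tcp_rot: [[-0.985, 0.171, 0.001], [0.171, 0.985, 0.0], [-0.0, 0.001, -1.0]]
wrist_force: [-0.3, 1.4, 1.9]
gripper_width: 0.0193
grip_force: 19.7
```

```bash
python3 -m inch '{"linear":[[0,0.5,0],[0,1,0],[0,1.5,0],[0,2,0],[0,2.5,0],[0,2.5,0]],"rotation":[[0,0,0],[0,0,0],[0,0,0],[0,0,0],[0,0,0],[0,0,0]],"grip":[215,215,215,215,215,215]}' 20
```

```text
clock: 3.62
position: [0.6078, 0.3264, 0.1016]
tcp_rot: [[-0.985, 0.171, 0.0], [0.171, 0.985, 0.0], [-0.0, 0.0, -1.0]]
wrist_force: [-1.2, -1.2, 4.0]
gripper_width: 0.0192
grip_force: 19.9
```

```bash
python3 -m inch '{"linear":[[0,0.5,0],[0,1,0],[0,1,0]],"rotation":[[0,0,0],[0,0,0],[0,0,0]],"grip":[215,215,215]}' 20
```

```text
clock: 3.87
position: [0.608, 0.3274, 0.1016]
tcp_rot: [[-0.985, 0.171, 0.001], [0.171, 0.985, 0.0], [-0.0, 0.001, -1.0]]
wrist_force: [-0.5, -0.2, 5.8]
gripper_width: 0.0192
grip_force: 19.9
```

```bash
python3 -m inch '{"linear":[[0,0.5,-0.2],[0,1,-0.4],[0,1,-0.4]],"rotation":[[0,0,0],[0,0,0],[0,0,0]],"grip":[215,215,215]}' 20
```

```text
clock: 4.12
position: [0.6081, 0.3282, 0.1016]
tcp_rot: [[-0.985, 0.171, 0.0], [0.171, 0.985, 0.0], [-0.0, 0.0, -1.0]]
wrist_force: [-0.6, -0.5, 3.5]
gripper_width: 0.0192
grip_force: 19.8
```

```bash
python3 -m inch '{"linear":[[0,0.5,0],[0,1,0],[0,1,0]],"rotation":[[0,0,0],[0,0,0],[0,0,0]],"grip":[215,215,215]}' 20
python3 -m inch '{"linear":[[0,0.4,0],[0,0.8,0],[0,0.8,0]],"rotation":[[0,0,0],[0,0,0],[0,0,0]],"grip":[215,215,215]}' 20
python3 - <<'E'
from h import *
p,d,m=cap('wrist','w3'); s=r.observe(); print(s['position'],s['wrist_force'],s['gripper_width'])
a=load('w2')['p']
cv2.imwrite('pics/w3c.png',np.hstack([cv2.resize(x[100:330,130:380,::-1],(400,368)) for x in(a,p)]))
E
```

```text
clock: 4.37
position: [0.6083, 0.3292, 0.1016]
tcp_rot: [[-0.985, 0.171, 0.0], [0.171, 0.985, 0.0], [-0.0, 0.0, -1.0]]
wrist_force: [1.2, -0.7, 2.8]
gripper_width: 0.0195
grip_force: 19.8
clock: 4.62
position: [0.6083, 0.3294, 0.1016]
tcp_rot: [[-0.985, 0.171, -0.0], [0.171, 0.985, -0.001], [0.0, -0.001, -1.0]]
wrist_force: [0.8, -3.0, 3.8]
gripper_width: 0.0194
grip_force: 19.8
[0.60825936 0.32940486 0.10161564] [ 0.84610825 -3.39277582  3.45048053] 0.01909496652579465
```

View pics/w3c.png

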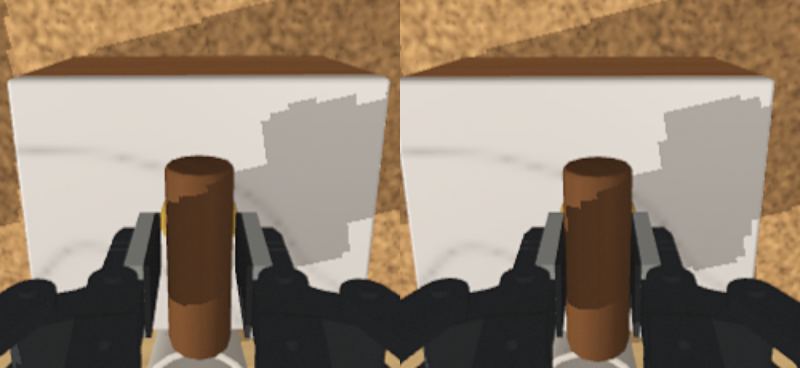

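The left crop is before the wiggle and the right is after. Against the bar, the lid's right edge moved from 388 to 373 px, about 5 mm, and a stop is now felt at -3.4 N. So C's handle shifts on its lid, and C is the loose one. Next, the other stop.

```bash
python3 -m inch '{"linear":[[0,-1,0],[0,-2,0],[0,-3,0],[0,-4,0],[0,-5,0],[0,-6,0],[0,-7,0],[0,-8,0],[0,-8.5,0],[0,-9,0],[0,-9.5,0],[0,-9.5,0]],"rotation":[[0,0,0],[0,0,0],[0,0,0],[0,0,0],[0,0,0],[0,0,0],[0,0,0],[0,0,0],[0,0,0],[0,0,0],[0,0,0],[0,0,0]],"grip":[215,215,215,215,215,215,215,215,215,215,215,215]}' 20
```

```text
clock: 5.67
position: [0.6067, 0.3204, 0.1017]
tcp_rot: [[-0.985, 0.171, 0.0], [0.171, 0.985, -0.0], [-0.0, -0.0, -1.0]]
wrist_force: [2.8, 0.7, 1.2]
gripper_width: 0.0192
grip_force: 19.6
```

```bash
python3 -m inch '{"linear":[[0,-0.5,0],[0,-1,0],[0,-1,0]],"rotation":[[0,0,0],[0,0,0],[0,0,0]],"grip":[215,215,215]}' 20
```

```text
clock: 5.92
position: [0.6065, 0.3195, 0.1016]
tcp_rot: [[-0.985, 0.171, 0.0], [0.171, 0.985, -0.0], [-0.0, -0.0, -1.0]]
wrist_force: [3.1, -0.3, 0.7]
gripper_width: 0.0195
grip_force: 19.6
```

Travelled 10 mm and no stop yet, so I'll go on in small steps.

```bash
python3 -m inch '{"linear":[[0,-0.5,0],[0,-0.8,0],[0,-0.8,0]],"rotation":[[0,0,0],[0,0,0],[0,0,0]],"grip":[215,215,215]}' 20
```

```text
clock: 6.17
position: [0.6062, 0.3192, 0.1017]
tcp_rot: [[-0.985, 0.171, -0.0], [0.171, 0.985, 0.001], [0.0, 0.001, -1.0]]
wrist_force: [1.4, 1.1, -0.1]
gripper_width: 0.0192
grip_force: 19.6
```

Run:
```python
from h import *
s=r.observe(); print(s['position'],s['wrist_force'])
p,d,m=cap('wrist','w4')
g=[]
for f in('w2','w3','w4'):
    x=load(f)['p'].astype(int); g=x[165:175].mean(0).sum(-1); e=np.diff(g); k=np.arange(511); print(f,'left edge',np.argmax(np.where((k<200),e,-999)),'right',np.argmin(np.where((k>300),e,999)))
```

```text
[0.60621367 0.31916116 0.10165769] [ 1.42601016  1.05707902 -0.12160055]
w2 left edge 136 right 371
w3 left edge 125 right 361
w4 left edge 144 right 380
```

```bash
python3 -m inch '{"linear":[[0,-0.5,0],[0,-0.8,0],[0,-0.8,0]],"rotation":[[0,0,0],[0,0,0],[0,0,0]],"grip":[215,215,215]}' 20
```

```text
clock: 6.47
position: [0.6058, 0.3182, 0.1017]
tcp_rot: [[-0.985, 0.171, -0.001], [0.171, 0.985, 0.0], [0.001, 0.0, -1.0]]
wrist_force: [0.5, 3.3, -0.2]
gripper_width: 0.0193
grip_force: 19.6
```

The stop is felt at +3.3 N. Now the second to-and-fro between the known limits.

```bash
python3 -m inch '{"linear":[[0,1,0],[0,2,0],[0,3,0],[0,4,0],[0,5,0],[0,6,0],[0,7,0],[0,8,0],[0,9,0],[0,10,0],[0,10.7,0],[0,11,0]],"rotation":[[0,0,0],[0,0,0],[0,0,0],[0,0,0],[0,0,0],[0,0,0],[0,0,0],[0,0,0],[0,0,0],[0,0,0],[0,0,0],[0,0,0]],"grip":[215,215,215,215,215,215,215,215,215,215,215,215]}' 20
python3 -m inch '{"linear":[[0,0,0],[0,-1,0],[0,-2,0],[0,-3,0],[0,-4,0],[0,-5,0],[0,-6,0],[0,-7,0],[0,-8,0],[0,-9,0],[0,-10,0],[0,-10.5,0]],"rotation":[[0,0,0],[0,0,0],[0,0,0],[0,0,0],[0,0,0],[0,0,0],[0,0,0],[0,0,0],[0,0,0],[0,0,0],[0,0,0],[0,0,0]],"grip":[215,215,215,215,215,215,215,215,215,215,215,215]}' 20
python3 -m inch '{"linear":[[0,-0.5,0],[0,-0.5,0]],"rotation":[[0,0,0],[0,0,0]],"grip":[215,215]}' 20
```

```text
clock: 7.47
position: [0.6076, 0.3282, 0.1016]
tcp_rot: [[-0.985, 0.171, -0.001], [0.171, 0.985, -0.002], [0.001, -0.002, -1.0]]
wrist_force: [-3.4, -3.7, 3.9]
gripper_width: 0.0192
grip_force: 19.9
clock: 8.47
position: [0.6063, 0.3183, 0.1017]
tcp_rot: [[-0.985, 0.171, 0.0], [0.171, 0.985, -0.0], [-0.0, -0.0, -1.0]]
wrist_force: [-2.8, 1.4, -0.1]
gripper_width: 0.0194
grip_force: 19.7
clock: 8.63
position: [0.6066, 0.318, 0.1017]
tcp_rot: [[-0.985, 0.171, 0.001], [0.171, 0.985, 0.0], [-0.001, 0.0, -1.0]]
wrist_force: [-1.9, 1.4, -0.2]
gripper_width: 0.019
grip_force: 19.6
```

Both stops have been felt twice. I'll recentre the handle, grip more firmly and lift slowly.

```bash
python3 -m inch '{"linear":[[0,1,0],[0,2,0],[0,3,0],[0,4,0],[0,5,0],[0,5,0]],"rotation":[[0,0,0],[0,0,0],[0,0,0],[0,0,0],[0,0,0],[0,0,0]],"grip":[215,215,215,215,215,215]}' 20
python3 -m inch '{"linear":[[0,0,0],[0,0,0],[0,0,0],[0,0,-0.5],[0,0,-1],[0,0,-2],[0,0,-3],[0,0,-4],[0,0,-5],[0,0,-5]],"rotation":[[0,0,0],[0,0,0],[0,0,0],[0,0,0],[0,0,0],[0,0,0],[0,0,0],[0,0,0],[0,0,0],[0,0,0]],"grip":[225,235,245,245,245,245,245,245,245,245]}' 60
```

```text
clock: 9.13
position: [0.6074, 0.3231, 0.1017]
tcp_rot: [[-0.985, 0.171, 0.001], [0.171, 0.985, 0.0], [-0.001, 0.0, -1.0]]
wrist_force: [-1.5, -0.6, -0.8]
gripper_width: 0.0192
grip_force: 19.6
clock: 9.97
position: [0.6071, 0.3229, 0.1069]
tcp_rot: [[-0.985, 0.171, 0.0], [0.171, 0.985, -0.0], [-0.0, -0.0, -1.0]]
wrist_force: [-0.3, -0.6, -4.4]
gripper_width: 0.0182
grip_force: 58.6
```

```bash
python3 -m inch '{"linear":[[0,0,-1],[0,0,-3],[0,0,-5],[0,0,-8],[0,0,-12],[0,0,-18],[0,0,-26],[0,0,-36],[0,0,-46],[0,0,-53],[0,0,-55],[0,0,-55]],"rotation":[[0,0,0],[0,0,0],[0,0,0],[0,0,0],[0,0,0],[0,0,0],[0,0,0],[0,0,0],[0,0,0],[0,0,0],[0,0,0],[0,0,0]],"grip":[245,245,245,245,245,245,245,245,245,245,245,245]}' 60
python3 - <<'E'
from h import *
s=r.observe(); p,d,m=cap('side','s5'); P=cloud(m,d)
k=((d>0)&(P[...,2]>.135)&(P[...,2]<.16)&(abs(P[...,0]-.607)<.09)&(abs(P[...,1]-.323)<.1))
q=P[k]; c,sz,a=cv2.minAreaRect((q[:,:2]*1e3).astype(np.float32)); print(k.sum(),c,sz,a)
A=np.c_[q[:,:2],np.ones(len(q))]; print(np.linalg.lstsq(A,q[:,2],rcond=None)[0])
R=s['tcp_rot']; print((R.T@(np.array([.538,.106,s['position'][2]])-s['position'])*1000), s['position'])
cv2.imwrite('pics/s5c.png',cv2.resize(p[80:260,150:400,::-1],(750,540)))
E
```

```text
clock: 10.97
position: [0.6075, 0.3232, 0.1631]
tcp_rot: [[-0.985, 0.171, 0.002], [0.171, 0.985, 0.001], [-0.002, 0.001, -1.0]]
wrist_force: [0.4, -0.7, -5.2]
gripper_width: 0.0183
grip_force: 58.7
556 (606.3736572265625, 323.1050109863281) (139.1134033203125, 100.13926696777344) 80.4505615234375
[0.02042783 0.03258634 0.1268269 ]
[  31.36941886 -225.8400819    -0.37154748] [0.60750179 0.3231576  0.16307171]
```

View pics/s5c.png

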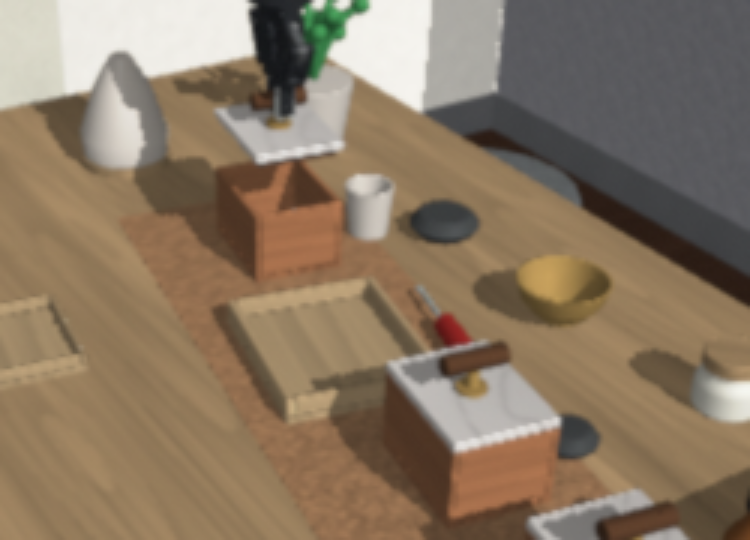

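The lid hangs level from the gripper above open box C (crop 280,130), and the tray is free at (330,345). Carrying it over.

```bash
python3 -m inch '{"linear":[[1,-6,0],[3,-20,0],[6,-42,0],[10,-68,0],[13,-94,0],[17,-120,0],[20,-146,0],[24,-172,0],[27,-196,0],[30,-214,0],[31,-224,0],[31,-226,0]],"rotation":[[0,0,0],[0,0,0],[0,0,0.5],[0,0,1],[0,0,1.5],[0,0,2],[0,0,2.5],[0,0,3],[0,0,3],[0,0,3],[0,0,3],[0,0,3]],"grip":[245,245,245,245,245,245,245,245,245,245,245,245]}' 60
python3 -m inch '{"linear":[[0,0,0],[0,0,5],[0,0,15],[0,0,27],[0,0,40],[0,0,53],[0,0,66],[0,0,78],[0,0,88],[0,0,94],[0,0,97],[0,0,97]],"rotation":[[0,0,0],[0,0,0],[0,0,0],[0,0,0],[0,0,0],[0,0,0],[0,0,0],[0,0,0],[0,0,0],[0,0,0],[0,0,0],[0,0,0]],"grip":[245,245,245,245,245,245,245,245,245,245,245,245]}' 60
python3 - <<'E'
from h import *
p,d,m=cap('wrist','w6'); p2=cap('side','s6')[0]
cv2.imwrite('pics/w6c.png',np.hstack([cv2.resize(p[:,:,::-1],(400,300)),cv2.resize(p2[140:230,200:320,::-1],(400,300))]))
E
```

```text
clock: 12.02
position: [0.5368, 0.1038, 0.1615]
tcp_rot: [[-0.975, 0.224, -0.001], [0.224, 0.975, -0.001], [0.001, -0.001, -1.0]]
wrist_force: [-0.5, -0.8, -5.0]
gripper_width: 0.0181
grip_force: 58.9
clock: 13.02
position: [0.5377, 0.1058, 0.0639]
tcp_rot: [[-0.975, 0.222, -0.001], [0.222, 0.975, -0.0], [0.001, -0.0, -1.0]]
wrist_force: [-0.5, -0.9, -5.0]
gripper_width: 0.0183
grip_force: 58.9
```

View pics/w6c.png

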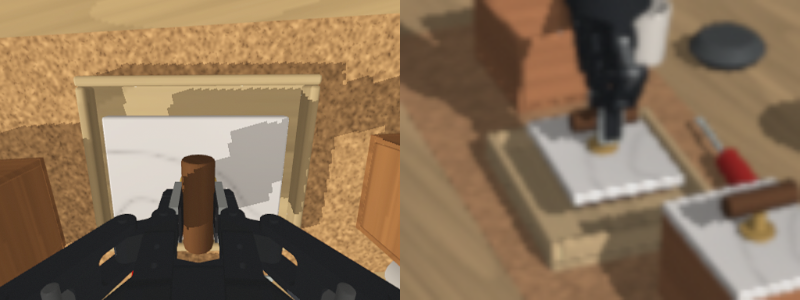

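The lid is centred between the tray walls (left gap about 10 px, right about 10 px) and level. Lowering.

```bash
python3 -m inch '{"linear":[[0,0,2],[0,0,5],[0,0,9],[0,0,13],[0,0,17],[0,0,20],[0,0,22],[0,0,23.5],[0,0,24],[0,0,24]],"rotation":[[0,0,0],[0,0,0],[0,0,0],[0,0,0],[0,0,0],[0,0,0],[0,0,0],[0,0,0],[0,0,0],[0,0,0]],"grip":[245,245,245,245,245,245,245,245,245,245]}' 60
python3 -m inch '{"linear":[[0,0,0.3],[0,0,0.6],[0,0,0.9],[0,0,1.2],[0,0,1.2]],"rotation":[[0,0,0],[0,0,0],[0,0,0],[0,0,0],[0,0,0]],"grip":[245,245,245,245,245]}' 60
```

```text
clock: 13.95
position: [0.5379, 0.1056, 0.0406]
tcp_rot: [[-0.975, 0.222, -0.0], [0.222, 0.975, 0.0], [0.0, 0.0, -1.0]]
wrist_force: [-0.1, -0.5, -4.7]
gripper_width: 0.0181
grip_force: 58.9
clock: 14.37
position: [0.5379, 0.1056, 0.0395]
tcp_rot: [[-0.975, 0.222, 0.0], [0.222, 0.975, 0.0], [-0.0, 0.0, -1.0]]
wrist_force: [-0.2, -0.3, -5.0]
gripper_width: 0.0183
grip_force: 58.9
```

```bash
python3 -m inch '{"linear":[[0,0,0.3],[0,0,0.6],[0,0,0.9],[0,0,1.2],[0,0,1.2]],"rotation":[[0,0,0],[0,0,0],[0,0,0],[0,0,0],[0,0,0]],"grip":[245,245,245,245,245]}' 60
```

```text
clock: 14.78
position: [0.5378, 0.1056, 0.0382]
tcp_rot: [[-0.975, 0.222, -0.0], [0.222, 0.975, 0.0], [0.0, 0.0, -1.0]]
wrist_force: [0.2, -0.3, -4.9]
gripper_width: 0.0182
grip_force: 58.9
```

```bash
python3 -m inch '{"linear":[[0,0,0.2],[0,0,0.4],[0,0,0.6],[0,0,0.6]],"rotation":[[0,0,0],[0,0,0],[0,0,0],[0,0,0]],"grip":[245,245,245,245]}' 60
```

```text
clock: 15.12
position: [0.5379, 0.1056, 0.0378]
tcp_rot: [[-0.975, 0.222, 0.0], [0.222, 0.975, 0.0], [-0.0, 0.0, -1.0]]
wrist_force: [-1.0, 0.3, -5.2]
gripper_width: 0.0181
grip_force: 59.1
```

```bash
python3 -m inch '{"linear":[[0,0,0.2],[0,0,0.4],[0,0,0.6],[0,0,0.6]],"rotation":[[0,0,0],[0,0,0],[0,0,0],[0,0,0]],"grip":[245,245,245,245]}' 60
```

```text
clock: 15.45
position: [0.538, 0.1057, 0.0377]
tcp_rot: [[-0.975, 0.222, 0.001], [0.222, 0.975, 0.0], [-0.0, 0.0, -1.0]]
wrist_force: [-1.9, 0.9, 3.4]
gripper_width: 0.0182
grip_force: 59.7
```

```bash
python3 -m inch '{"linear":[[0,0,0.2],[0,0,0.4],[0,0,0.4]],"rotation":[[0,0,0],[0,0,0],[0,0,0]],"grip":[245,245,245]}' 60
```

```text
clock: 15.7
position: [0.5381, 0.1058, 0.0377]
tcp_rot: [[-0.975, 0.222, 0.001], [0.222, 0.975, 0.0], [-0.001, 0.001, -1.0]]
wrist_force: [-2.3, -0.1, 6.3]
gripper_width: 0.0181
grip_force: 60.1
```

The lid is on the floor. Releasing the pressure, opening and retreating upward.

```bash
python3 -m inch '{"linear":[[0,0,-0.4],[0,0,-0.6],[0,0,-0.6],[0,0,-0.6],[0,0,-0.6],[0,0,-0.6],[0,0,-0.6],[0,0,-0.6],[0,0,-0.6],[0,0,-0.6]],"rotation":[[0,0,0],[0,0,0],[0,0,0],[0,0,0],[0,0,0],[0,0,0],[0,0,0],[0,0,0],[0,0,0],[0,0,0]],"grip":[215,205,198,190,180,160,130,100,90,90]}' 20
python3 -m inch '{"linear":[[0,0,-3],[0,0,-10],[0,0,-25],[0,0,-45],[0,0,-70],[0,0,-95],[0,0,-115],[0,0,-130],[0,0,-140],[0,0,-145],[0,0,-145]],"rotation":[[0,0,0],[0,0,0],[0,0,0],[0,0,0],[0,0,0],[0,0,0],[0,0,0],[0,0,0],[0,0,0],[0,0,0],[0,0,0]],"grip":[90,90,90,90,90,90,90,90,90,90,90]}' 20
python3 - <<'E'
from h import *
p,d,m=cap('wrist','w7'); P=cloud(m,d); p2=cap('scene','s7')[0]
k=(d>0)&(P[...,2]>.028)&(P[...,2]<.042)&(abs(P[...,0]-.538)<.09)&(abs(P[...,1]-.106)<.09)
q=P[k]; print(k.sum(),cv2.minAreaRect((q[:,:2]*1e3).astype(np.float32)),np.median(q[:,2]))
print(np.linalg.lstsq(np.c_[q[:,:2],np.ones(len(q))],q[:,2],rcond=None)[0])
cv2.imwrite('pics/f.png',cv2.resize(p2[:,:,::-1],(800,600)))
E
```

```text
clock: 16.53
position: [0.538, 0.1056, 0.0372]
tcp_rot: [[-0.975, 0.222, 0.0], [0.222, 0.975, 0.0], [-0.0, 0.0, -1.0]]
wrist_force: [0.2, -0.2, -0.6]
gripper_width: 0.0556
grip_force: 0.0
clock: 17.45
position: [0.5383, 0.1056, 0.1834]
tcp_rot: [[-0.975, 0.222, 0.002], [0.222, 0.975, 0.0], [-0.002, 0.001, -1.0]]
wrist_force: [0.2, -0.4, 0.2]
gripper_width: 0.0553
grip_force: 0.0
1397 ((536.8609008789062, 105.82096862792969), (187.51028442382812, 157.88230895996094), 77.86055755615234) 0.028539011885530995
[-0.00015623  0.0003311   0.02870498]
```

View pics/f.png

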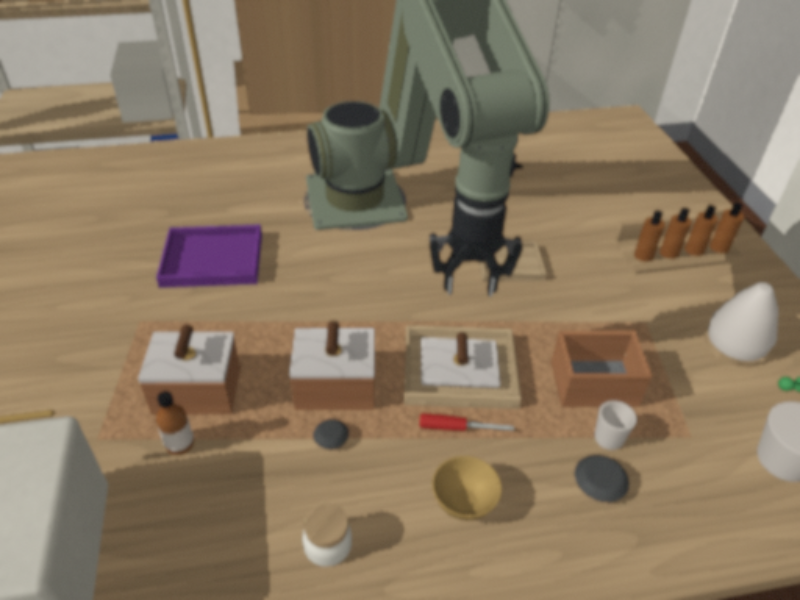

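The lid lies flat in the middle of the tray (460,362). The other two lids, at (190,360) and (333,350), and all the bystanders look undisturbed, and the gripper is clear.

```bash
python3 -c "
from cell import r
print(r.sign_off())"
```

```text
the job is handed in; nothing more can be done
None
```

I found the loose handle on the first box I tried, the one at about (0.606, 0.324) m. I felt both its stops twice, set its lid flat in the middle of the large plywood tray, let go and handed the job in; the other two handles were never touched, and the judge's result was not shown.

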